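# Castle nut of a revolving pharmacy stand brought to its pin hole

### The job

Two revolving-stand feet are on the pharmacy bench. On the one without a split pin, tighten the castle nut (clockwise from above) and go on until the next slot lines up with the pin hole, which runs along the groove across the spindle's end; stop there and let go. Do not run on past that slot, and leave the pinned foot and the amber bottle where they are.

Things in the scene. Friction and masses are not known exactly. Their poses are not given: they have to be found in the camera images.
- stand: Fixed foot without split pin: white flange 160 mm across, 12 mm thick; 70 mm boss up to 30 mm, washer to 33 mm, steel castle nut from 33 to 71 mm, brass spindle 30 mm across rising through it to 77 mm. Origin: centre of underside, on the spindle axis, z up. The 6 mm pin hole, 63 mm up, and the dark groove across the spindle's end both run along x.
- castle_nut (a joint): Nut angle, rad, growing clockwise from above (tightening). Hexagon 50 mm across flats; 8 mm slot, 14 mm deep, atop the middle of each 29 mm flat. At 0 the next slots meet the pin hole: two flats then face along the foot's x, the rest every 60 deg. Starts at -0.82 to -0.42; tightened from -0.35. Needs 0.15 to 0.22 N m, stays where left, does not rise or sink.
- pinned_stand: The same kind of foot, already finished: a steel split pin 6 mm thick passes through nut and spindle, eye at one end, spread legs at the other, 110 mm long, 63 mm up. Loose on the bench, 2 kg, to be left alone. Origin: centre of the underside.
- bottle: Amber jar with a white cap and a paper label, 48 mm in diameter, 90 mm tall, standing loose on the bench, to be left alone. Origin: centre of the underside.
Things that resemble listed ones, but are neither listed nor needed, are in the scene too. Leave any green or red look-alike of the stand alone.

How it is judged (in metres and radians):
On the way:
1. the loose nut has been tightened (value of joint castle_nut above -0.35 rad).
At the end, for the whole second after the job is handed in: The nut on the unpinned foot rests with its next slot in line with the pin hole within 0.19 rad (11 degrees); the pinned foot is within 20 mm of where it stood and the bottle within 30 mm, upright (value of joint castle_nut between -0.19 and 0.19 rad and velocity of joint castle_nut between -0.05 and 0.05 rad/s and distance of pinned_stand from where it was at the start of the episode below 0.02 m and distance of bottle from where it was at the start of the episode below 0.03 m and angle between bottle's own z axis and vertical below 0.2 rad); the robot touches nothing.
It fails at once if the nut was run well past the slot (more than 0.4 rad, 23 degrees) (value of joint castle_nut above 0.4 rad).
It fails at once if the pinned foot was shifted by more than 20 mm (distance of pinned_stand from where it was at the start of the episode above 0.02 m).
It fails at once if the bottle was knocked over or shifted by more than 30 mm (distance of bottle from where it was at the start of the episode above 0.03 m or angle between bottle's own z axis and vertical above 0.3 rad).
It also fails if it takes over 35 s, if anything falls off the work surface, if the arm or the gripper's body presses on something with over 40 N, if the wrist force passes 120 N, or if a joint passes its speed limit or range.

### The arm

A 6-joint arm with a two-finger parallel gripper is mounted at the origin on the work surface. World frame = base frame: x ahead of the robot, y to its left, z up, the work surface at z = 0. Lengths are in m, angles in degrees, forces in N, time in s.
With the tool pointing down it reaches from about 0.3 to 0.75 m from the base axis. Payload 8.5 kg.
Tool frame: the origin (TCP) lies on the centre line of the jaws, within the pads' length; the fingertips stand 11 mm ahead of it and the grasp point (between the pads) lies 8 mm behind it; x points along the fingers, y is the direction in which the jaws open and shut, and the axes are right-handed (so a half turn about x gives the same grasp; the last joint's range is limited). The gripper opens to 85 mm and grips with 20 to 120 N. Pads are 22 mm wide; open, the fingers measure 114 mm over their backs; the gripper's body (76 mm by 85 mm) begins 54 mm behind the grasp point. The pads swing forward as they close: fully open they stand 13 mm farther back than shut.
Start: joints at [-77.71, 21.807, 74.336, -0, 83.858, -12.336], TCP at [0.229, -0.5, 0.207] pointing down, gripper open.
Joint ranges: [-178.18, 178.18], [-50.72, 133.34], [12.68, 142.11], [-81.47, 261.47], [9.98, 163.14], [-165.26, 165.26]. Speed limits (degrees/s): [136.94, 136.94, 180, 180, 180, 180].

### API

Orientations are given as a 3x3 rotation matrix whose columns are the frame's x, y, z axes.
In Python, from rig import env gives the robot as it stands.
- The arm moves only by the tool carry_out, never from a script. Its argument "motion" is a list that holds one entry, the list of rows, each a list of 7 numbers: the shift along the tool's x, y, z in cm, then the turn, a rotation vector about the tool's x, y, z in rad, then the finger opening in cm, from 0 to 8.54. A call has 1 to 5 rows; each row is the pose to reach, as a shift and turn from the pose commanded when the call began, along the tool's axes at that moment; what a row does not reach only later rows make up. A row lasts 1/12 s, in which the tool goes at most 41.7 mm and 7.16 degrees, less where a joint would pass 70% of its speed; a pose out of reach is approached as far as the arm can. A call with a gripper value outside its range is refused whole. The fingers move at their own pace and stop on an object; "grip_force" is the grip in N (left out, the last holds). Time passes only in rows, so rows that repeat a pose let the fingers close. It gives the time, the measured TCP pose, the force and the opening at its end, in the units of the state.
- env.observe(): the state, without advancing time (a new reading comes with each control period).
- env.get_image(name): name is "scene" or "side" or "wrist"; returns a dict with "image" (384x512x3 uint8, red, green, blue), "fov_y" (degrees; the focal length in pixels is half the picture's height over the tangent of half this angle, whatever the lens; pixels are square), "cx", "cy" (the principal point, pixels), "R" (3x3) and "t" (3): a world point X has camera coordinates R X + t. Camera axes: x right, y down, z forward; pixel columns grow to the right and rows downward; lengths in m; the calibration is good to about 2 mm. A picture is of the moment at which its call begins. There is no depth.
- env.close_job(): hands the job in, once; it reports no verdict.
The state is a dict: "time_s": time; "q": joint angles; "qvel": joint speeds; "joint_efforts": joint torques, N m; "position": TCP position; "tool_rot": TCP orientation; "ft_force": force on the tool from outside, world axes, zero at the start; "wrist_torque": the same for the moment, N m; "grip_width": finger opening in m.
Only numpy, scipy, OpenCV 4.12 (cv2) and the standard library are available. Lean on these libraries where they do the work, as an engineer would, in place of code of your own. Each camera call takes 0.05 s, during which the arm holds its last target. There are 200 camera calls.

## Working session

There is one attempt and no reset: what is moved stays moved. The work goes in short steps, Python scripts to look and compute and a tool call to move; the robot and the scene stay as the last step left them, time stands still between calls to the robot, and variables do not carry over. Pictures are saved under pics/ and viewed, on a budget of 10 in all, crops included, one or two more only if the job needs it, and the job is handed in when it is done.

Besides the shell and the picture viewer there is one more tool, called after "Emit:" as a command line: name --argument value ..., lists and objects as JSON in quotes. carry_out: Moves the arm, as the interface text tells. Its arguments: {"type":"object","properties":{"motion":{"type":"array","items":{"type":"array","items":{"type":"array","items":{"type":"number"}}}},"grip_force":{"type":"number"}},"required":["motion"]}

```bash
mkdir -p pics
cat > h.py <<'E'
import numpy as np, cv2
from rig import env
def shot(n,f=None):
    d=env.get_image(n); 
    if f: cv2.imwrite('pics/'+f,d['image'][:,:,::-1])
    return d
def F(d): return d['image'].shape[0]/2/np.tan(np.radians(d['fov_y'])/2)
def ray(d,u,v):
    R=np.array(d['R']);t=np.array(d['t']);f=F(d)
    r=R.T@np.array([(u-d['cx'])/f,(v-d['cy'])/f,1]); return -R.T@t,r
def onz(d,u,v,z):
    c,r=ray(d,u,v); return c+r*(z-c[2])/r[2]
def proj(d,X):
    c=np.array(d['R'])@np.array(X)+np.array(d['t']); return c[:2]/c[2]*F(d)+[d['cx'],d['cy']]
def tri(*rs):
    A=np.zeros((3,3));b=np.zeros(3)
    for c,r in rs:
        r=r/np.linalg.norm(r);P=np.eye(3)-np.outer(r,r);A+=P;b+=P@c
    return np.linalg.solve(A,b)
E
python3 - <<'E'
from h import *
import pickle
a=shot('scene');b=shot('side');pickle.dump((a,b),open('ab.pkl','wb'))
im=np.vstack([a['image'],b['image']])
im=cv2.resize(np.hstack([a['image'],b['image']]),(800,300),interpolation=cv2.INTER_AREA)
cv2.imwrite('pics/1.png',a['image'][:,:,::-1]);cv2.imwrite('pics/2.png',b['image'][:,:,::-1])
o=env.observe();print(o)
for d in(a,b):print(d['fov_y'],d['cx'],d['cy'],-np.array(d['R']).T@d['t'])
E
```

```text
{'time_s': 0.1, 'q': array([-7.77114996e+01,  2.18395516e+01,  7.43798346e+01,  1.76954150e-03,
        8.38577230e+01, -1.23362392e+01]), 'qvel': array([-0.00866338,  0.00113152, -0.15270925, -0.0175613 , -0.0023357 ,
       -0.05424315]), 'joint_efforts': array([ 2.45978015e-03, -4.49221802e+01, -2.31656331e+01, -2.69914908e-04,
        3.69613335e-03,  2.82374486e-06]), 'position': array([ 0.22910898, -0.49968944,  0.20615423]), 'tool_rot': array([[-2.56430648e-04,  4.16670159e-01, -9.09057706e-01],
       [ 1.32150898e-03, -9.09056801e-01, -4.16670117e-01],
       [-9.99999094e-01, -1.30817491e-03, -3.17523333e-04]]), 'ft_force': array([ 0.18270229, -1.3385217 ,  0.4076902 ]), 'wrist_torque': array([-0.04141267, -0.03356972,  0.01802799]), 'grip_width': 0.08578571426099876}
51.80932712097143 258.38274378411 184.89895349284754 [ 1.37201876 -0.10840956  0.74366271]
54.50648420202148 257.8996845695887 189.83105230059252 [ 0.40993216 -0.69427761  0.60982468]
```

View pics/1.png

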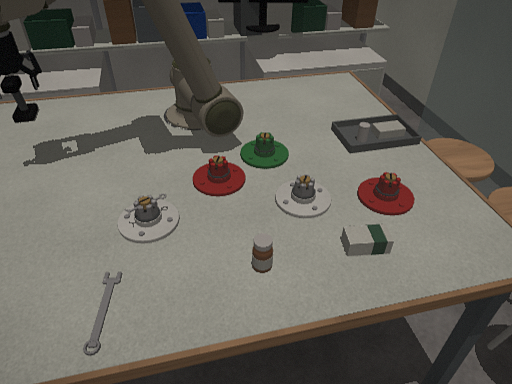

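View pics/2.png

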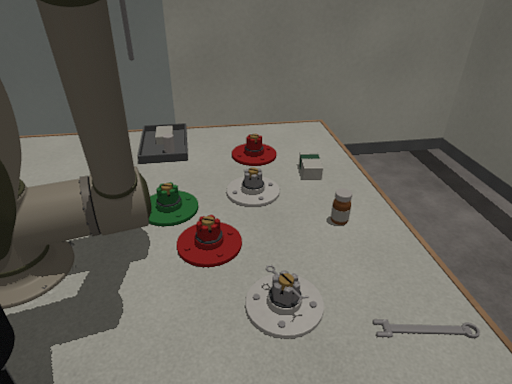

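White feet: scene (147,212) / side (285,292), with pin wires visible; scene (303,189) / side (253,181), with no pin. The second fits the description. I'll triangulate it and check an enlarged crop.

Run:
```python
from h import *
import pickle
a,b=pickle.load(open('ab.pkl','rb'))
for n,p,q in[('unp top',(304,178),(253,172)),('pin top',(147,200),(288,279)),('bottle cap',(263,240),(343,194))]:
    X=tri(ray(a,*p),ray(b,*q));print(n,X,proj(a,X)-p,proj(b,X)-q)
# flange centroid via white mask ellipse
for d,(x,y) in((a,(303,197)),(b,(253,189))):
    h=cv2.cvtColor(d['image'],cv2.COLOR_RGB2HSV);print(d['image'][y-3:y+12:4,x-20],onz(d,x,y,.012))
c=lambda d,x,y:cv2.resize(d['image'][y-35:y+35,x-45:x+45],(400,311),interpolation=cv2.INTER_CUBIC)
cv2.imwrite('pics/3.png',np.vstack([np.hstack([c(a,303,190),c(b,253,181)]),np.hstack([c(a,147,212)*1,c(b,285,292)])])[:600,:,::-1])
```

```text
unp top [0.56924497 0.23433115 0.07353588] [-0.44340419  0.97418853] [-0.48931137 -0.89291813]
pin top [ 0.5667825  -0.18992123  0.07316808] [-0.95454843  1.22712775] [-1.22901094 -1.63155598]
bottle cap [0.77782468 0.06291162 0.08550433] [-0.2880367   0.47734052] [-0.2908871  -0.39176301]
[[153 149 143]
 [160 155 146]
 [ 64  63  60]
 [161 156 149]] [0.57462133 0.23655785 0.012     ]
[[153 149 142]
 [148 144 138]
 [142 138 132]
 [157 154 146]] [0.57123101 0.23400163 0.012     ]
```

View pics/3.png

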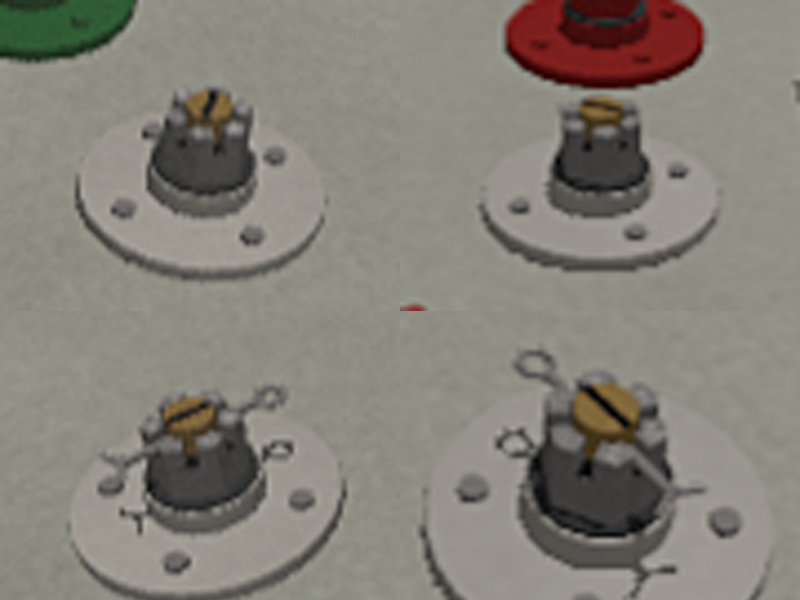

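Crop: top row is the unpinned white foot (nut, groove, no pin), and the bottom row shows the pin's eye and legs. The target is the foot at about (0.570, 0.235).

```bash
cat >> h.py <<'E'
def plan(p,yaw_y_deg):
    "needed shift (cm, tool axes) and turn (rad about tool x and full rotvec) to TCP p, tool down, jaw axis y at yaw (mod 180 nearest)"
    o=env.observe();R=o['tool_rot'];s=R.T@(np.array(p)-o['position'])*100
    from scipy.spatial.transform import Rotation as Q
    out=[]
    for k in(0,180):
        a=np.radians(yaw_y_deg+k);y=np.array([np.cos(a),np.sin(a),0]);x=np.array([0,0,-1.]);T=np.c_[x,y,np.cross(x,y)]
        out.append(Q.from_matrix(R.T@T).as_rotvec())
    print('shift',s.round(2),'turn',out[0].round(3),'or',out[1].round(3),'q6',o['q'][5].round(1),'q',o['q'].round(0))
E
python3 - <<'E'
from h import *
import pickle
a,b=pickle.load(open('ab.pkl','rb'))
for d,(x,y),p,q in((a,(303,190),(205,116),(213,92)),(b,(253,181),(584,104),(618,111))):
    o=np.array([0 if d is a else 400,0])
    P=[onz(d,*((np.array(k)-o)/4.444+[x-45,y-35]),.077) for k in(p,q)]
    v=P[1]-P[0];print('groove yaw',np.degrees(np.arctan2(v[1],v[0])),(P[0]+P[1])/2)
w=shot('wrist');R=env.observe()['tool_rot'];o=env.observe()
Rw=np.array(w['R']);print('cam in tool',R.T@(-Rw.T@w['t']-o['position']),'axes in tool',(R.T@Rw.T).round(2),w['fov_y'])
plan((.57,.235,.25),0);plan((.57,.235,.25),90)
E
```

```text
groove yaw 149.40782016129532 [0.57177076 0.23743779 0.077     ]
groove yaw -31.264798651199055 [0.57112387 0.23333999 0.077     ]
cam in tool [-1.67978381e-01 -5.51545982e-05 -7.67605665e-02] axes in tool [[-0.   -0.3   0.95]
 [ 1.    0.    0.  ]
 [-0.    0.95  0.3 ]] 70.41040403546597
shift [ -4.3  -52.59 -61.6 ] turn [-1.141e+00 -1.000e-03  1.000e-03] or [2.001e+00 1.000e-03 1.000e-03] q6 -12.3 q [-78.  22.  74.   0.  84. -12.]
shift [ -4.3  -52.59 -61.6 ] turn [-2.712e+00 -2.000e-03 -0.000e+00] or [ 0.43  -0.     0.001] q6 -12.3 q [-78.  22.  74.   0.  84. -12.]
```

Emit:
carry_out --motion '[[[0,-2.6,-3.05,0,0,0,8.5],[0,-5.2,-6.1,0,0,0,8.5],[0,-7.8,-9.15,0,0,0,8.5],[0,-10.4,-12.2,0,0,0,8.5],[0,-13,-15.25,0,0,0,8.5]]]'

```text
time_s: 0.57
position: [0.3139, -0.3164, 0.2066]
tool_rot: [[-0.0, 0.416, -0.909], [0.0, -0.909, -0.416], [-1.0, -0.0, -0.0]]
ft_force: [1.0, -0.5, 0.7]
grip_width: 0.085
```

Emit:
carry_out --motion '[[[0,-2.6,-3.05,0,0,0,8.5],[0,-5.2,-6.1,0,0,0,8.5],[0,-7.8,-9.15,0,0,0,8.5],[0,-10.4,-12.2,0,0,0,8.5],[0,-13,-15.25,0,0,0,8.5]]]'

```text
time_s: 0.98
position: [0.3984, -0.1346, 0.2068]
tool_rot: [[0.0, 0.416, -0.909], [-0.0, -0.909, -0.416], [-1.0, 0.0, -0.0]]
ft_force: [0.8, -1.3, -0.3]
grip_width: 0.0851
```

Emit:
carry_out --motion '[[[0,-2.6,-3.05,0,0,0,8.5],[0,-5.2,-6.1,0,0,0,8.5],[0,-7.8,-9.15,0,0,0,8.5],[0,-10.4,-12.2,0,0,0,8.5],[0,-13,-15.25,0,0,0,8.5]]]'

```text
time_s: 1.4
position: [0.4829, 0.0473, 0.2067]
tool_rot: [[-0.0, 0.417, -0.909], [-0.0, -0.909, -0.417], [-1.0, 0.0, 0.0]]
ft_force: [0.3, -1.6, 0.1]
grip_width: 0.0853
```

Emit:
carry_out --motion '[[[0,-2.6,-3.05,0,0,0,8.5],[0,-5.2,-6.1,0,0,0,8.5],[0,-7.8,-9.15,0,0,0,8.5],[0,-10.4,-12.2,0,0,0,8.5],[0,-13,-15.25,0,0,0,8.5]]]'

```text
time_s: 1.82
position: [0.5673, 0.2291, 0.2064]
tool_rot: [[-0.0, 0.417, -0.909], [-0.0, -0.909, -0.417], [-1.0, -0.0, 0.0]]
ft_force: [1.7, -1.0, 0.2]
grip_width: 0.0851
```

```bash
python3 -c "
from h import *
o=env.observe();print(o['time_s'],o['position'],o['q'])
plan((.571,.235,.17),-54)"
```

```text
1.8167 [0.56730001 0.22905704 0.20643135] [ 1.09153403e+01  2.81655267e+01  6.38162101e+01 -2.03944208e-03
  8.80467406e+01  7.62731241e+01]
shift [ 3.64 -0.39 -0.59] turn [-0.198  0.     0.   ] or [ 2.943e+00  0.000e+00 -1.000e-03] q6 76.3 q [11. 28. 64. -0. 88. 76.]
```

Emit:
carry_out --motion '[[[1.5,-0.1,-0.1,-0.1,0,0,8.5],[3.5,-0.1,-0.1,-0.2,0,0,8.5],[3.5,-0.1,-0.1,-0.2,0,0,8.5],[3.5,-0.1,-0.1,-0.2,0,0,8.5]]]'

```text
time_s: 2.15
position: [0.567, 0.2281, 0.1711]
tool_rot: [[-0.002, 0.587, -0.81], [-0.0, -0.81, -0.587], [-1.0, -0.001, 0.002]]
ft_force: [0.7, -0.4, 0.8]
grip_width: 0.0851
```

```bash
python3 -c "
from h import *
import pickle
w=shot('wrist','4.png');pickle.dump(w,open('w.pkl','wb'))
print(env.observe()['position'],proj(w,(.571,.235,.077)))"
```

```text
[0.56761299 0.22800097 0.17227364] [256.25165191 177.48169869]
```

View pics/4.png

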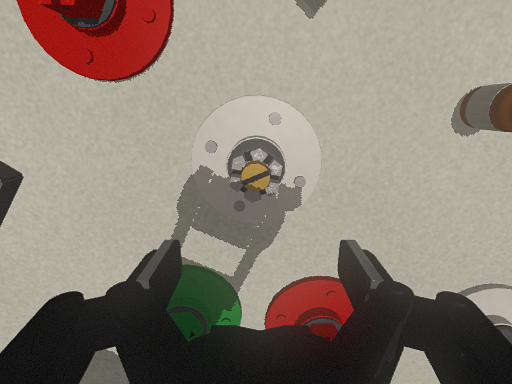

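The spindle is at pixel (255,178), where my estimate predicted it. Next I'll rectify the z=0.071 plane to read the slot and groove angles.

```bash
cat > rect.py <<'E'
from h import *
import sys,pickle
def rect(w,c,z,half=.04,n=600):
    W=[(c[0]+sx*half,c[1]+sy*half,z) for sx,sy in((-1,1),(1,1),(1,-1),(-1,-1))]
    H=cv2.getPerspectiveTransform(np.float32([proj(w,p) for p in W]),np.float32([(0,0),(n,0),(n,n),(0,n)]))
    return cv2.warpPerspective(w['image'],H,(n,n),flags=cv2.INTER_CUBIC)
if __name__=='__main__':
    w=pickle.load(open('w.pkl','rb'));im=rect(w,(.571,.235),.071)
    im=cv2.convertScaleAbs(im,alpha=1.5)
    for k in range(0,360,30):
        a=np.radians(k);p=lambda r:(int(300+r*np.cos(a)),int(300-r*np.sin(a)))
        cv2.line(im,p(262),p(290),(255,255,0),2);cv2.putText(im,str(k),p(285),0,.5,(0,255,255),1)
    cv2.imwrite('pics/5.png',im[:,:,::-1])
E
python3 rect.py
```

```text
(no output)
```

View pics/5.png

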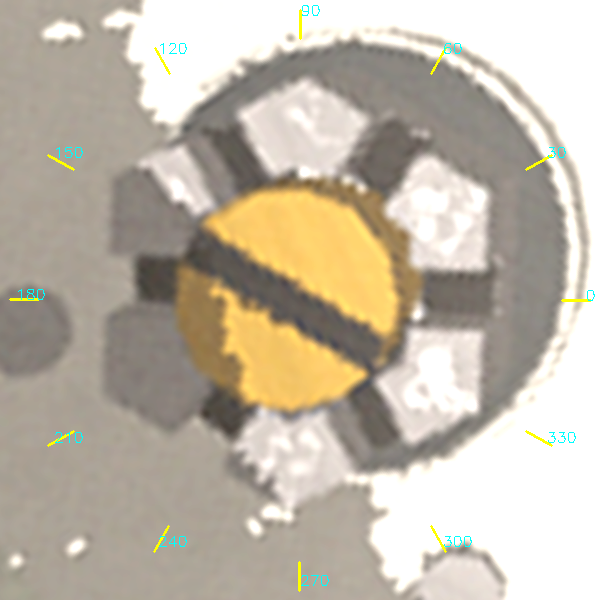

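Groove yaw is about -31° (mod 180). The slots sit at about -2.3° (mod 60), so the nut needs about 28.7° (0.50 rad) clockwise. I'll set the jaws to yaw -62.3° and descend.

```bash
python3 -c "
from h import *
plan((.571,.236,.047),-62.3)"
```

```text
shift [12.53 -0.45 -0.74] turn [ 0.143  0.    -0.   ] or [-2.999  0.     0.   ] q6 64.9 q [11. 29. 67. -0. 83. 65.]
```

Emit:
carry_out --motion '[[[2,-0.45,-0.75,0.08,0,0,8.5],[4,-0.45,-0.75,0.143,0,0,8.5],[6,-0.45,-0.75,0.143,0,0,8.5],[6,-0.45,-0.75,0.143,0,0,8.5],[6,-0.45,-0.75,0.143,0,0,8.5]]]'

```text
time_s: 2.62
position: [0.5712, 0.236, 0.1127]
tool_rot: [[0.0, 0.466, -0.885], [0.0, -0.885, -0.466], [-1.0, 0.0, -0.0]]
ft_force: [0.4, 0.1, 0.4]
grip_width: 0.0851
```

```bash
python3 -c "
from h import *
plan((.571,.236,.047),-62.3)
w=shot('wrist','6.png');print(proj(w,(.571,.236,.077)))"
```

```text
shift [ 6.57 -0.01  0.02] turn [ 0.002 -0.    -0.   ] or [-3.14e+00  0.00e+00 -1.00e-03] q6 73.7 q [11. 33. 71. -0. 76. 74.]
[259.18064085 205.4142979 ]
```

View pics/6.png

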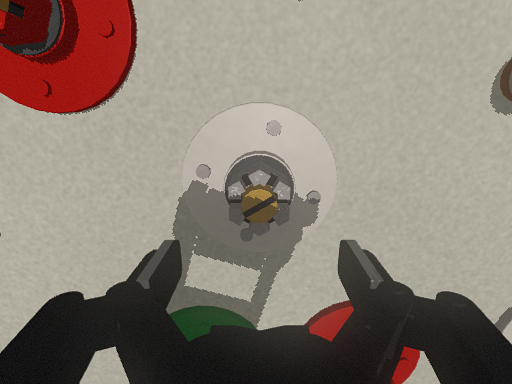

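The spindle is at (260,205), as predicted. The slots at (236,202) and (283,202) lie along the jaw axis, so the jaws are aligned. Descending.

Emit:
carry_out --motion '[[[2.2,0,0,0,0,0,8.5],[4.4,0,0,0,0,0,8.5],[6.0,0,0,0,0,0,8.5],[6.5,0,0,0,0,0,8.5],[6.5,0,0,0,0,0,8.5]]]'

```text
time_s: 3.08
position: [0.5713, 0.2362, 0.0473]
tool_rot: [[0.0, 0.467, -0.884], [0.0, -0.884, -0.467], [-1.0, 0.0, -0.0]]
ft_force: [0.9, -0.6, 0.1]
grip_width: 0.085
```

Emit:
carry_out --motion '[[[0,0,0,0,0,0,4.5],[0,0,0,0,0,0,4.5],[0,0,0,0,0,0,4.5],[0,0,0,0,0,0,4.5],[0,0,0,0,0,0,4.5]]]' --grip_force 50

```text
time_s: 3.5
position: [0.5711, 0.2363, 0.0473]
tool_rot: [[0.001, 0.468, -0.884], [0.0, -0.884, -0.468], [-1.0, 0.0, -0.001]]
ft_force: [-0.8, 0.9, -0.1]
grip_width: 0.0447
```

Emit:
carry_out --motion '[[[0,0,0,0,0,0,4.5],[0,0,0,0,0,0,4.5],[0,0,0,0,0,0,4.5]]]'

```text
time_s: 3.75
position: [0.5709, 0.2363, 0.0467]
tool_rot: [[-0.0, 0.468, -0.884], [0.0, -0.884, -0.468], [-1.0, -0.0, 0.0]]
ft_force: [0.4, -0.1, 0.3]
grip_width: 0.0449
```

The opening reached 45 mm with no contact, but the nut is 50 mm across flats. I'll look before going on.

```bash
python3 -c "
from h import *
w=shot('wrist');b=shot('side');a=shot('scene')
u=proj(b,(.571,.236,.06)).astype(int);v=proj(a,(.571,.236,.06)).astype(int);print(u,v)
c=lambda d,p:cv2.resize(d['image'][p[1]-45:p[1]+45,p[0]-60:p[0]+60],(400,300),interpolation=cv2.INTER_CUBIC)
wi=cv2.resize(w['image'],(400,300))
cv2.imwrite('pics/7.png',np.vstack([np.hstack([c(b,u),c(a,v)]),np.hstack([wi,cv2.resize(w['image'][140:332,128:384],(400,300))])])[:,:,::-1])"
```

```text
[252 174] [303 183]
```

View pics/7.png

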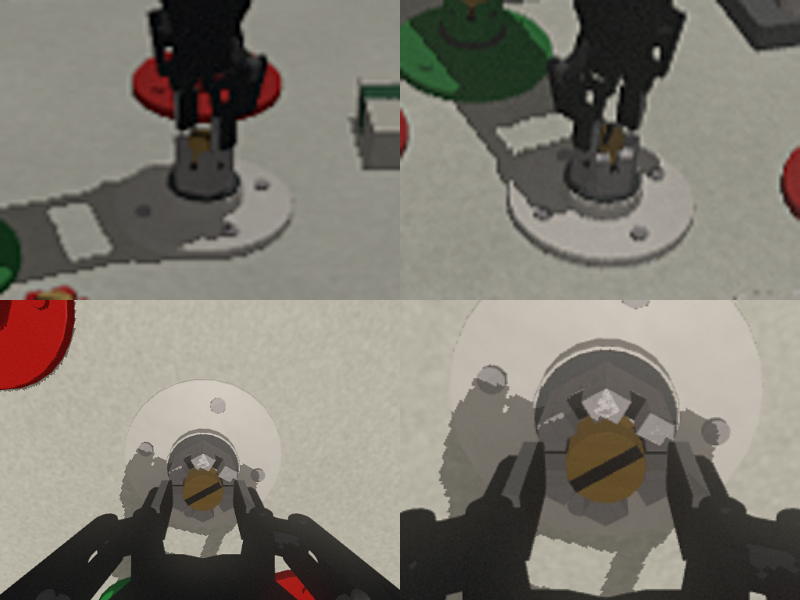

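Fingers are around the nut top and the tips look level with it, so contact is ambiguous. I'll command a tighter closure to see whether it stops.

Emit:
carry_out --motion '[[[0,0,0,0,0,0,3.5],[0,0,0,0,0,0,3.5],[0,0,0,0,0,0,3.5]]]' --grip_force 50

```text
time_s: 4.15
position: [0.5709, 0.2363, 0.0467]
tool_rot: [[-0.0, 0.468, -0.884], [0.0, -0.884, -0.468], [-1.0, -0.0, 0.0]]
ft_force: [-0.2, 0.3, 0.2]
grip_width: 0.0348
```

```bash
python3 -c "
from h import *
w=shot('wrist');b=shot('side')
c=lambda d,p:cv2.resize(d['image'][p[1]-30:p[1]+22,p[0]-20:p[0]+20],(400,520),interpolation=cv2.INTER_CUBIC)
o=env.observe();print(o['grip_width'],o['ft_force'],o['wrist_torque'])
cv2.imwrite('pics/8.png',cv2.convertScaleAbs(np.hstack([c(b,(252,174)),cv2.resize(w['image'][170:300,206:306],(400,520))]),alpha=1.6)[:,:,::-1])"
```

```text
0.03495801420398581 [ 0.37632683  0.28861456 -0.54310844] [-0.01161676  0.00511948  0.01095322]
```

View pics/8.png

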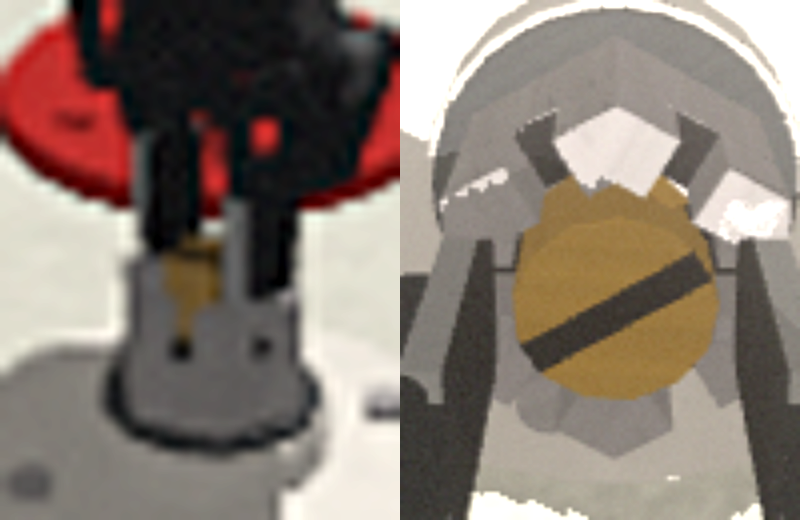

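The fingers closed freely to 35 mm. Both views put the tips level with the nut's top (z≈0.071), not 36 mm lower as the tool description implies. From the wrist view the tips are about 25 mm behind the reported TCP. I'll open, go about 28 mm lower while watching force, and close again.

Emit:
carry_out --motion '[[[0,0,0,0,0,0,8.5],[0,0,0,0,0,0,8.5],[0,0,0,0,0,0,8.5],[0,0,0,0,0,0,8.5],[0,0,0,0,0,0,8.5]]]'

```text
time_s: 4.67
position: [0.5709, 0.2363, 0.0467]
tool_rot: [[0.0, 0.468, -0.884], [0.0, -0.884, -0.468], [-1.0, -0.0, -0.0]]
ft_force: [-0.2, -0.4, 0.1]
grip_width: 0.085
```

Emit:
carry_out --motion '[[[0.5,0,0,0,0,0,8.5],[1.0,0,0,0,0,0,8.5],[1.4,0,0,0,0,0,8.5],[1.4,0,0,0,0,0,8.5]]]'

```text
time_s: 5.0
position: [0.5703, 0.2362, 0.0314]
tool_rot: [[-0.002, 0.468, -0.884], [-0.0, -0.884, -0.468], [-1.0, -0.001, 0.002]]
ft_force: [0.2, 0.2, -0.5]
grip_width: 0.0851
```

Emit:
carry_out --motion '[[[0.4,0,0,0,0,0,8.5],[0.8,0,0,0,0,0,8.5],[1.2,0,0,0,0,0,8.5],[1.2,0,0,0,0,0,8.5]]]'

```text
time_s: 5.33
position: [0.5704, 0.2362, 0.0197]
tool_rot: [[-0.002, 0.468, -0.884], [-0.0, -0.884, -0.468], [-1.0, -0.0, 0.001]]
ft_force: [-0.6, -0.3, -0.6]
grip_width: 0.0847
```

Emit:
carry_out --motion '[[[0,0,0,0,0,0,6.0],[0,0,0,0,0,0,6.0],[0,0,0,0,0,0,6.0],[0,0,0,0,0,0,6.0]]]'

```text
time_s: 5.67
position: [0.5711, 0.2363, 0.021]
tool_rot: [[0.0, 0.468, -0.884], [0.0, -0.884, -0.468], [-1.0, 0.0, -0.0]]
ft_force: [0.5, -0.2, -0.4]
grip_width: 0.06
```

```bash
python3 -c "
from h import *
w=shot('wrist');b=shot('side')
c=lambda d,p:cv2.resize(d['image'][p[1]-30:p[1]+22,p[0]-20:p[0]+20],(400,520),interpolation=cv2.INTER_CUBIC)
o=env.observe();print(o['grip_width'],o['ft_force'],o['position'])
cv2.imwrite('pics/9.png',cv2.convertScaleAbs(np.hstack([c(b,(252,174)),cv2.resize(w['image'][170:330,196:316],(390,520))]),alpha=1.6)[:,:,::-1])"
```

```text
0.05991824272733304 [-0.24802832 -0.16144225  1.08662773] [0.57097767 0.23630952 0.02087268]
```

View pics/9.png

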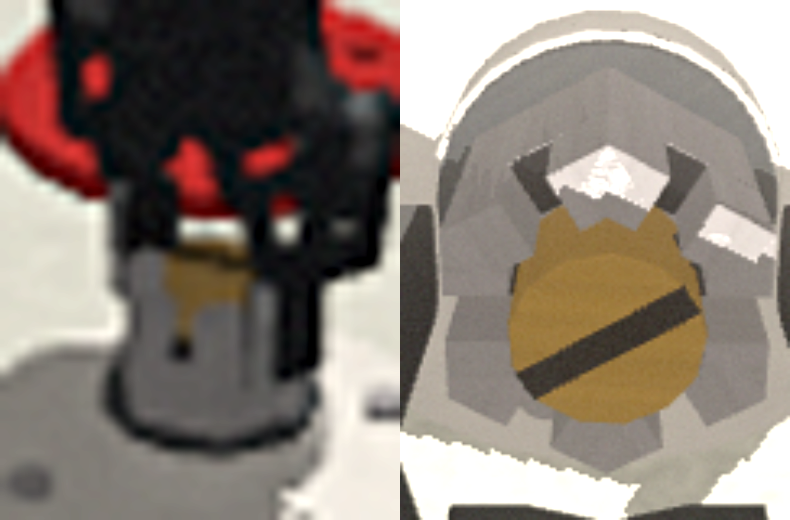

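The fingers now straddle the nut, with the right fingertip at crop (295,375), about two thirds of the way down it. They look centred, so I'll close.

Emit:
carry_out --motion '[[[0,0,0,0,0,0,4.0],[0,0,0,0,0,0,4.0],[0,0,0,0,0,0,4.0],[0,0,0,0,0,0,4.0],[0,0,0,0,0,0,4.0]]]' --grip_force 60

```text
time_s: 6.18
position: [0.571, 0.2364, 0.0211]
tool_rot: [[0.0, 0.468, -0.884], [0.0, -0.884, -0.468], [-1.0, 0.0, -0.0]]
ft_force: [-1.8, 0.1, 5.5]
grip_width: 0.0492
```

```bash
python3 -c "
from h import *
o=env.observe();print(o['grip_width'],o['ft_force'],o['wrist_torque'],o['position'])
plan(o['position'],-91)"
```

```text
0.04918938337674887 [-1.84105751  0.12666366  5.51693284] [ 0.00077183  0.39004143 -0.09714164] [0.57096415 0.23636532 0.02114276]
shift [0. 0. 0.] turn [ 0.504 -0.     0.   ] or [-2.637e+00 -0.000e+00 -1.000e-03] q6 73.6 q [12. 39. 77.  0. 64. 74.]
```

Gripped at about 49 mm. Now turning 0.50 rad clockwise (positive about tool x).

Emit:
carry_out --motion '[[[0,0,0,0.08,0,0,4.0],[0,0,0,0.16,0,0,4.0],[0,0,0,0.24,0,0,4.0],[0,0,0,0.32,0,0,4.0],[0,0,0,0.4,0,0,4.0]]]'

```text
time_s: 6.6
position: [0.571, 0.2363, 0.0211]
tool_rot: [[0.0, 0.083, -0.997], [-0.0, -0.997, -0.083], [-1.0, 0.0, -0.0]]
ft_force: [-1.6, -1.0, 5.8]
grip_width: 0.0489
```

Emit:
carry_out --motion '[[[0,0,0,0.05,0,0,4.0],[0,0,0,0.1,0,0,4.0],[0,0,0,0.1,0,0,4.0],[0,0,0,0.1,0,0,4.0]]]'

```text
time_s: 6.93
position: [0.571, 0.2363, 0.0212]
tool_rot: [[0.0, -0.014, -1.0], [0.0, -1.0, 0.014], [-1.0, -0.0, -0.0]]
ft_force: [-1.9, -0.2, 4.8]
grip_width: 0.0486
```

```bash
python3 -c "
from rect import *
w=shot('wrist');im=cv2.convertScaleAbs(rect(w,(.571,.236),.071),alpha=1.5)
o=env.observe();print(o['grip_width'],o['ft_force'],o['wrist_torque'],o['position']);plan(o['position'],-91)
cv2.imwrite('pics/10.png',im[:,:,::-1])"
```

```text
0.049160744502749945 [-3.13551629  0.18082384  6.23254998] [-0.02756805  0.32823325 -0.12084627] [0.57097092 0.23633188 0.02114891]
shift [0. 0. 0.] turn [ 0.004 -0.     0.   ] or [-3.137e+00 -0.000e+00 -1.000e-03] q6 102.3 q [ 12.  39.  77.  -0.  64. 102.]
```

View pics/10.png

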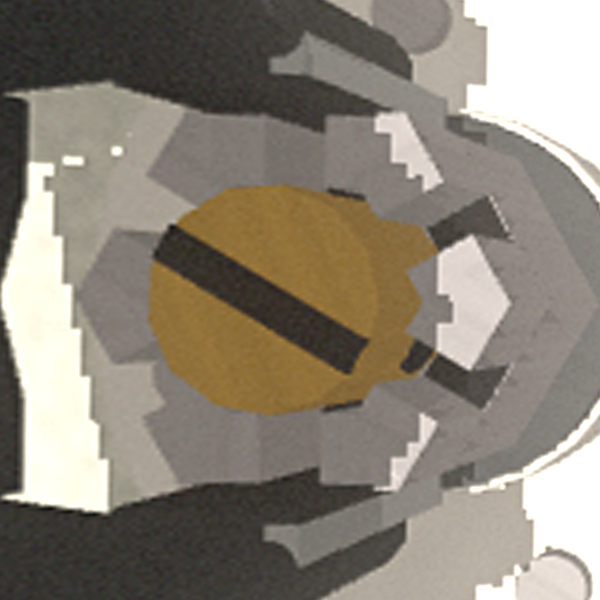

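The groove runs (170,240)–(360,358), yaw about -31.8°. The nut's slots are at about -30±60k, and the dark pin hole shows in the slot at (415,355). That's lined up, so I'll release and lift.

Emit:
carry_out --motion '[[[0,0,0,0,0,0,8.5],[0,0,0,0,0,0,8.5],[0,0,0,0,0,0,8.5],[0,0,0,0,0,0,8.5],[0,0,0,0,0,0,8.5]]]'

```text
time_s: 7.4
position: [0.5709, 0.2363, 0.0206]
tool_rot: [[-0.0, -0.013, -1.0], [-0.0, -1.0, 0.013], [-1.0, 0.0, 0.0]]
ft_force: [-0.3, -0.7, -0.1]
grip_width: 0.085
```

Emit:
carry_out --motion '[[[-2,0,0,0,0,0,8.5],[-5,0,0,0,0,0,8.5],[-9,0,0,0,0,0,8.5],[-13,0,0,0,0,0,8.5],[-16,0,0,0,0,0,8.5]]]'

```text
time_s: 7.82
position: [0.5713, 0.2364, 0.1842]
tool_rot: [[0.003, -0.013, -1.0], [0.001, -1.0, 0.013], [-1.0, -0.001, -0.003]]
ft_force: [0.2, -0.1, 0.4]
grip_width: 0.085
```

Emit:
carry_out --motion '[[[0,0,0,0,0,0,8.5],[0,0,0,0,0,0,8.5],[0,0,0,0,0,0,8.5]]]'

```text
time_s: 8.07
position: [0.5704, 0.2362, 0.1796]
tool_rot: [[-0.002, -0.013, -1.0], [-0.0, -1.0, 0.013], [-1.0, 0.0, 0.002]]
ft_force: [-0.2, 0.6, 0.0]
grip_width: 0.0848
```

```bash
python3 -c "
from rect import *
import pickle
w=shot('wrist');a=shot('scene');A,_=pickle.load(open('ab.pkl','rb'))
im=cv2.convertScaleAbs(rect(w,(.571,.236),.071,n=400),alpha=1.5)
print(env.observe()['position'],env.observe()['ft_force'])
for n,(x,y) in dict(pinned=(147,212),bottle=(263,254)).items(): print(n,cv2.absdiff(a['image'],A['image'])[y-25:y+25,x-30:x+30].mean())
cv2.imwrite('pics/11.png',np.hstack([im,cv2.resize(a['image'][140:290,90:340],(400,400*150//250)).repeat(1,0)[:240] if 0 else cv2.copyMakeBorder(cv2.resize(a['image'][140:290,90:340],(400,240)),0,160,0,0,0)])[:,:,::-1])"
```

```text
[0.57027968 0.23613682 0.17896941] [-0.79212744 -0.74100286 -0.70429391]
pinned 4.657
bottle 4.722333333333333
```

View pics/11.png

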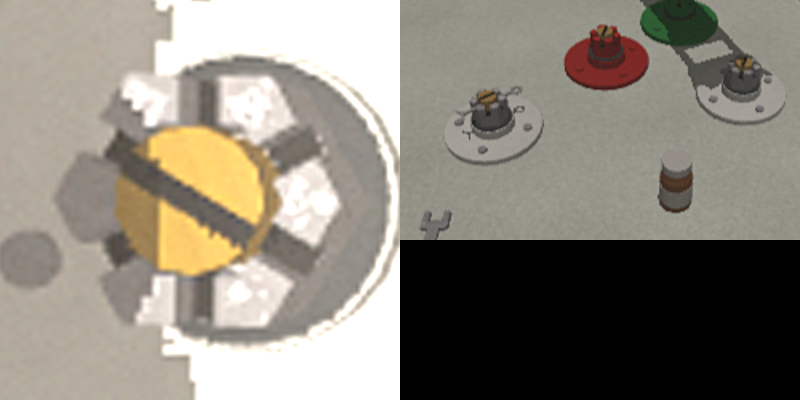

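The slot and groove form one straight line from (115,150) to (315,260). The pinned foot and bottle are unmoved and the gripper is clear, so I'm handing in.

```bash
python3 -c "
from rig import env
print(env.close_job())"
```

```text
the job is handed in; nothing more can be done
None
```

I tightened the nut on the unpinned white foot (about 0.571, 0.236) by about 0.50 rad clockwise, let go, lifted clear and handed the job in at about 8 s. I viewed 11 pictures, one over the budget.

**Last checks:**
- **Alignment:** after release, the slots and the groove form one straight line, within about 2°.
- **Pinned foot and bottle:** both look unmoved in the scene view, where only noise-level differences remain. I judged this by picture and did not measure their positions again.
- **Robot:** about 0.18 m up, with wrist force near zero, touching nothing.

**Disagreement:** the fingertips sat about 25 mm behind the reported TCP, not 11 mm ahead as the text says. My first closure therefore passed freely above the nut. I went about 26 mm lower and gripped it at about 49 mm, against 50 mm stated across flats.

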